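Stand a capsule filter on the drain stand

ROBOT

A 7-joint arm with a two-finger parallel gripper is mounted at the origin on the work surface. World frame = base frame: x ahead of the robot, y to its left, z up, the work surface at z = 0. Lengths are in mm, angles in degrees, forces in N, time in s.
With the tool pointing down it reaches from about 400 to 900 mm from the base axis. Payload 5.5 kg.
Tool frame: the origin (TCP) lies at the very end of the fingers, on their centre line; the grasp point (between the pads) lies bot.pinch_z behind it (bot.pinch_z is the distance from the TCP to the grasp point, in mm); z points along the fingers, y is the direction in which the jaws open and shut (so a half turn about z gives the same grasp; the last joint's range is limited). The gripper opens to 85 mm and grips with 20 to 120 N. Pads are 22 mm wide; open, the fingers measure 114 mm over their backs; the gripper's body (76 mm by 85 mm) begins 54 mm behind the grasp point. The pads swing forward as they close: fully open they stand 13 mm farther back than shut.
Start: joints at [82.632, 28.699, -24.465, 88.831, 12.651, 65.22, -12.049], TCP at [248.236, -600.732, 231.31] pointing down, gripper open.
Joint ranges: [-164.97, 164.97], [-17.58, 116.51], [-87.97, 89.64], [11.32, 138.91], [-80.73, 260.73], [10.89, 115.49], [-147.41, 147.41]. Speed limits (degrees/s): [147.25, 147.25, 180, 180, 180, 180, 180].

INTERFACE

Orientations are given as a 3x3 rotation matrix whose columns are the frame's x, y, z axes.
In Python, from plant import bot, optics, sign_off gives the robot as it stands. The module is installed in compiled form; this text tells all that it offers.
- The arm moves only by the tool drive_tool, never from a script. Its argument "moves" is one flat list of numbers, 5 for each row, row after row: the closure, from -1 (fully open) to 1 (shut), then the shift along the tool's x, y, z in cm, then the turn about the tool's z in degrees. In form: [claw, x, y, z, twist, claw, x, y, z, twist, ...]. A call has exactly 10 rows; each row is the pose to reach, as a shift and turn from the pose measured when the call began, along the tool's axes at that moment; what a row does not reach only later rows make up. A row lasts 1/12 s, in which the tool goes at most 41.7 mm and 7.16 degrees, less where a joint would pass 70% of its speed; a pose out of reach is approached as far as the arm can. A call with a gripper value outside its range is refused whole. The fingers move at their own pace and stop on an object; "squeeze" is the grip in N (left out, the last holds). Time passes only in rows, so rows that repeat a pose let the fingers close, or fill a call up. It gives the time, the measured TCP pose, the force and the opening at its end, in the units of the state.
- bot.read_state(): the state, without advancing time (a new reading comes with each control period).
- optics.snapshot(name): name is "scene" or "top" or "wrist"; returns the picture (400x640x3 uint8, red, green, blue); there is no depth.
- optics.get_calibration(name): a dict with "camera_matrix" (3x3 intrinsics, pixels), "world_from_camera" (4x4, takes a point from camera to world coordinates). Camera axes: x right, y down, z forward; pixel columns grow to the right and rows downward; lengths in mm; the calibration is good to about 2 mm. A picture is of the moment at which its call begins: read the wrist's pose just before it. get_calibration takes no time and is no camera call; for the wrist camera it gives the pose at the moment of the call.
- sign_off(): hands the job in, once; it reports no verdict.
The state is a dict: "time_s": time; "q": joint angles; "joint_vel": joint speeds; "joint_efforts": joint torques, N m; "tcp_pos": TCP position; "tool_rot": TCP orientation; "contact_force": force on the tool from outside, world axes, zero at the start; "wrist_torque": the same for the moment, N m; "width": finger opening in mm.
Only numpy, scipy, OpenCV 4.12 (cv2) and the standard library are available. Lean on these libraries where they do the work, as an engineer would, in place of code of your own. Each camera call takes 0.05 s, during which the arm holds its last target.

TASK

Lift the taller of the two white capsule filters straight up out of the grey rack and stand it upright, on its narrow foot, in the middle of the round steel drain stand. It is top-heavy: set it down without dropping it, let go slowly, and see that it stands still on its own for a second before you finish. Leave the shorter filter in its place in the rack.

Things in the scene. Friction and masses are not known exactly. Their poses are not given: they have to be found in the camera images.
- tall_mid (a point): Middle of the drum of the TALL white filter (0.25-0.42 kg), to be moved. Bottom up: flat foot 36 mm wide, neck 18 mm, straight drum 50 mm wide, 70 mm long. Point on the axis (z up), 110 mm above the foot's underside; drum spans 35 mm below to 35 above it, lid 41, vent knob 51 above. Grip the drum across, from above. Stands in one rack well (floor 10 mm above bench); tips if it leans over 10 deg.
- short_mid (a point): Middle of the drum of the SHORT white filter, which stays where it is: same foot, drum 40 mm in diameter and 34 mm long. Point on its axis, 69 mm above the underside of its foot; its vent knob ends 33 mm above this point. Loose, upright in the other well of the rack, 110 mm from the tall one, centre to centre.
- rack: Grey plastic rack block, fixed to the bench: 90 mm (its x) by 190 mm (its y) by 32 mm high, with two round wells 42 mm wide and 22 mm deep, 55 mm either side of the middle along its y. Origin at the centre of its underside, on the bench. Which filter is in which well varies, and so do the rack's place and side of the bench.
- stand_top (a point): Centre of the flat top of the round steel drain stand, fixed to the bench: a disc 84 mm in diameter whose top is level, 50 mm above the bench, with a ring of small dark drain dots near its edge (no height of their own). Its place and its side of the bench vary.
Mind the look-alikes: they are no part of the job. Leave any blue look-alike of the rack alone.

How it is judged (in metres and radians):
On the way, in this order (a step that is already met when the one before it is completed fails the run):
1. the tall filter is lifted clear above the rack, held upright in the fingers (z of tall_mid in the frame of rack above 0.15 m and contact force between tall and the fingers above 0.5 N and angle between tall_mid's own z axis and vertical below 0.35 rad), for 0.1 s.
2. the tall filter stands on the drain stand, let go and still, for a moment (horizontal distance between tall_mid and stand_top below 0.02 m and z of tall_mid in the frame of stand_top between 0.1 and 0.12 m and angle between tall_mid's own z axis and vertical below 0.175 rad and linear speed of tall below 0.015 m/s and angular speed of tall below 0.1 rad/s and contact force between tall and the fingers below 0.05 N), for 0.5 s.
At the end, for the whole second after the job is handed in: The tall filter stands upright (within 10 degrees) on its foot on the drain stand, its axis within 20 mm of the middle of the stand, released and at rest; the short filter is upright within 20 mm of where it was (all of step 2 and distance of short_mid from where it was at the start of the episode below 0.02 m and angle between short_mid's own z axis and vertical below 0.175 rad); the robot touches nothing.
It fails at once if the tall filter is dropped (falls free at more than 0.4 m/s, about 8 mm of fall) (contact force between tall and anything else below 0.01 N and linear speed of tall above 0.4 m/s).
It fails at once if the short filter is tipped by more than about 17 degrees or taken from its place (distance of short_mid from where it was at the start of the episode above 0.03 m or angle between short_mid's own z axis and vertical above 0.3 rad).
It also fails if it takes over 48 s, if anything falls off the work surface, if the arm or the gripper's body presses on something with over 40 N, if the wrist force passes 120 N, or if a joint passes its speed limit or range.

## Working session

There is one attempt and no reset: what is moved stays moved. The work goes in short steps, Python scripts to look and compute and a tool call to move; the robot and the scene stay as the last step left them, time stands still between calls to the robot, and variables do not carry over. Pictures are saved under pics/ and viewed, and the job is handed in when it is done.

Besides the shell and the picture viewer there is one more tool, called after "Emit:" in YAML: its name, and indented under it one key for each argument. drive_tool: Moves the arm, as the interface text tells. Its arguments: {"type":"object","properties":{"moves":{"type":"array","items":{"type":"number"}},"squeeze":{"type":"number"}},"required":["moves"]}

```bash
mkdir -p pics; python3 - <<'E'
from plant import bot, optics
import cv2
s=bot.read_state()
for k in s: print(k,s[k])
print(bot.pinch_z)
for n in ["scene","top","wrist"]:
    c=optics.get_calibration(n); print(n,c)
    im=optics.snapshot(n); cv2.imwrite(f"pics/{n}0.png",im[:,:,::-1])
E
```

```text
time_s 0.0
q [ 82.63156561  28.75620534 -24.45401268  88.89149364  12.65111207
  65.21986098 -12.0492162 ]
joint_vel [ 0.01184471  0.03054521  0.04738371 -0.04071192 -0.04270763  0.01138182
  0.03243591]
joint_efforts [-1.88488825e-04 -5.69522095e+01 -5.81627682e+00 -2.80947000e+01
  1.07887571e-02  1.19385577e-02 -2.10216672e-05]
tcp_pos [ 247.90544704 -600.1126485   230.23399446]
tool_rot [[ 9.24195931e-01  3.81918069e-01 -6.85407200e-04]
 [ 3.81918676e-01 -9.24194050e-01  1.86640188e-03]
 [ 7.93633456e-05 -1.98669083e-03 -9.99998023e-01]]
contact_force [ 0.06880594 -0.56778684  0.02302461]
wrist_torque [ 0.00305091 -0.00276909 -0.0300201 ]
width 85.54928330083662
18.700000000000003
scene {'camera_matrix': array([[362.61297511,   0.        , 317.58464816],
       [  0.        , 362.61297511, 195.96772921],
       [  0.        ,   0.        ,   1.        ]]), 'world_from_camera': array([[ 4.95524458e-01,  6.55033862e-01, -5.70426289e-01,
         9.97317983e+02],
       [ 8.68589549e-01, -3.71589571e-01,  3.27831339e-01,
        -3.01262693e+02],
       [ 2.77616803e-03, -6.57914759
[... 517 characters left out ...]
099186e-03, -2.22956912e-01, -9.74812439e-01,
         1.09215128e+03],
       [ 0.00000000e+00,  0.00000000e+00,  0.00000000e+00,
         1.00000000e+00]])}
wrist {'camera_matrix': array([[314.04107304,   0.        , 322.43882841],
       [  0.        , 314.04107304, 199.91945011],
       [  0.        ,   0.        ,   1.        ]]), 'world_from_camera': array([[ 3.81525931e-01, -8.80975483e-01, -2.79857398e-01,
         3.19256470e+02],
       [-9.24356914e-01, -3.64111643e-01, -1.13960546e-01,
        -5.71514057e+02],
       [-1.50288991e-03,  3.02167024e-01, -9.53253812e-01,
         3.72775058e+02],
       [ 0.00000000e+00,  0.00000000e+00,  0.00000000e+00,
         1.00000000e+00]])}
```

View pics/scene0.png

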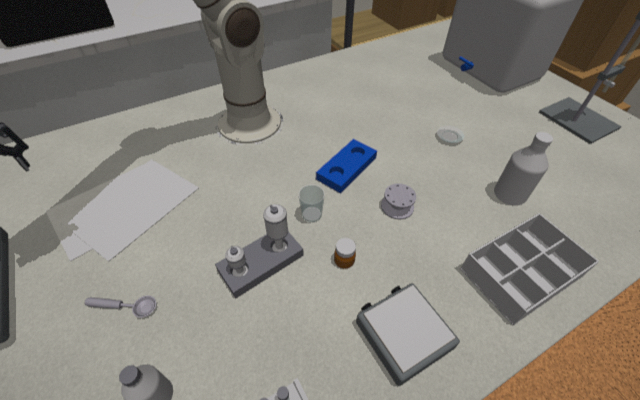

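View pics/top0.png

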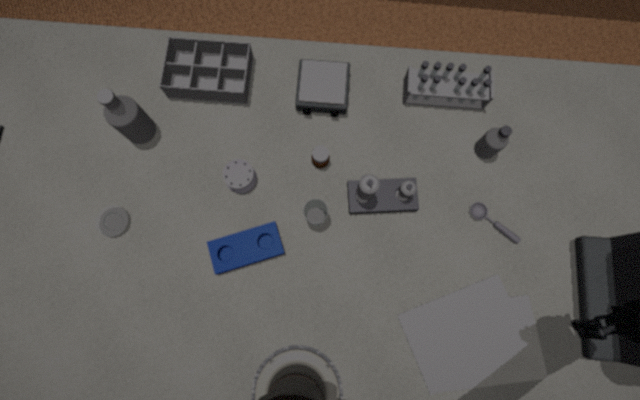

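View pics/wrist0.png

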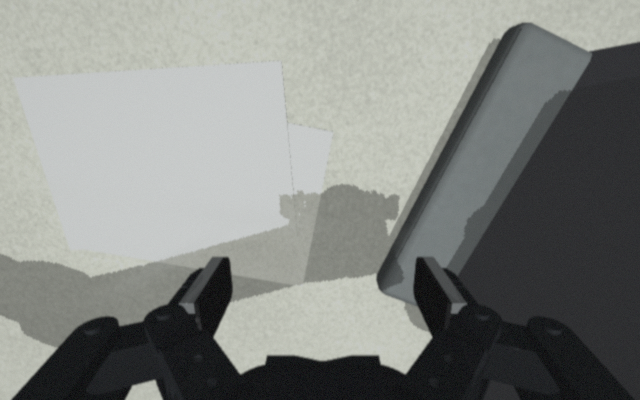

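The scene view shows the candidates for the tall filter:
- Tall white filter at scene (276,222) / top (368,187), in the grey rack.
- Short filter at scene (236,258) / top (408,190).
- Bottles at scene (525,170) and (145,385), the vial at (345,252), the glass at (311,203) and the tube rack at top (450,85). None of these fit the description.

The stand is the disc with dots at scene (399,196) / top (240,176). The plain dish at scene (449,136) is not it. The blue rack is a decoy. Next I'll check these in close crops.

```bash
python3 - <<'E'
import cv2,numpy as np
s=cv2.imread("pics/scene0.png");t=cv2.imread("pics/top0.png")
a=cv2.resize(s[195:300,205:310],None,fx=4,fy=4,interpolation=cv2.INTER_CUBIC)
b=cv2.resize(t[150:220,335:435],None,fx=4,fy=4,interpolation=cv2.INTER_CUBIC)
c=cv2.resize(t[150:200,210:270],None,fx=4,fy=4,interpolation=cv2.INTER_CUBIC)
o=np.zeros((500,830,3),np.uint8);o[:420,:420]=a;o[:280,425:825]=b;o[290:490,425:665]=c
cv2.imwrite("pics/crop0.png",o)
E
```

```text
(no output)
```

View pics/crop0.png

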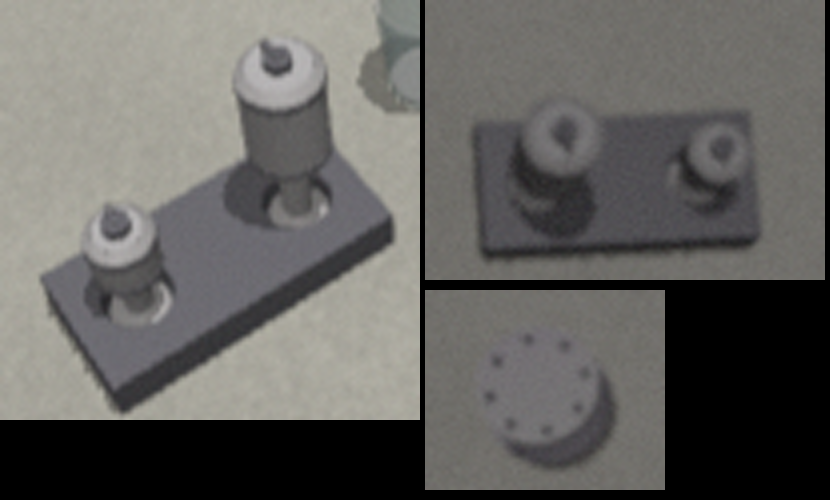

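```bash
cat > h.py <<'E'
import numpy as np
from plant import bot, optics
def ray(n,u,v,c=None):
    c=c or optics.get_calibration(n);K=c["camera_matrix"];T=c["world_from_camera"]
    d=T[:3,:3]@np.linalg.solve(K,[u,v,1]);return T[:3,3],d/np.linalg.norm(d)
def plane(n,u,v,z,c=None):
    o,d=ray(n,u,v,c);return o+d*(z-o[2])/d[2]
def tri(r):
    A=0;b=0
    for o,d in r:
        P=np.eye(3)-np.outer(d,d);A=A+P;b=b+P@o
    return np.linalg.solve(A,b)
def proj(n,p,c=None):
    c=c or optics.get_calibration(n);T=np.linalg.inv(c["world_from_camera"]);q=c["camera_matrix"]@(T[:3,:3]@p+T[:3,3]);return q[:2]/q[2]
E
python3 - <<'E'
from h import *
import cv2
np.set_printoptions(precision=1,suppress=True)
print("tall knob tri",tri([ray("top",369.9,182.3),ray("scene",274.3,210)]))
print("tall lid top z161", plane("top",369.7,184.5,158),"scene",plane("scene",275.2,214,155))
print("knob z168",plane("top",370,182.3,167),plane("scene",274.3,210,167))
print("short knob z110",plane("top",409.5,187.2,110),plane("scene",234,250.8,110))
for n,f in (("top","pics/top0.png"),("scene","pics/scene0.png")):
    g=cv2.imread(f,0)
    x0,y0=(205,145) if n=="top" else (370,175)
    c=g[y0:y0+60,x0:x0+70]
    _,m=cv2.threshold(cv2.GaussianBlur(c,(3,3),0),0,255,cv2.THRESH_OTSU)
# scene disc top by hand below; rack corners (top face z32)
P=[plane("top",335+(x-425)/4,150+y/4,32) for x,y in [(477,125),(749,113),(757,235),(485,245)]]
for p in P: print(p)
Q=[plane("scene",205+x/4,195+y/4,32) for x,y in [(42,278),(340,152),(392,218),(120,388)]]
for p in Q: print(p)
print("stand",plane("top",210+(538-425)/4,150+(388-290)/4,50))
s=cv2.imread("pics/scene0.png");a=cv2.resize(s[170:230,365:435],None,fx=8,fy=8,interpolation=cv2.INTER_CUBIC);cv2.imwrite("pics/stand.png",a)
E
```

```text
tall knob tri [ 521.2 -136.2  161.3]
tall lid top z161 [ 516.5 -136.6  158. ] scene [ 527.5 -137.4  155. ]
knob z168 [ 519.5 -135.9  167. ] [ 525.7 -137.5  167. ]
short knob z110 [ 531.3 -244.4  110. ] [ 540.9 -245.6  110. ]
[556.6 -91.9  32. ]
[ 580.7 -279.4   32. ]
[ 494.6 -287.    32. ]
[ 472.5 -102.6   32. ]
[ 501.5 -290.2   32. ]
[507.2 -98.6  32. ]
[566.  -93.3  32. ]
[ 589.1 -276.    32. ]
stand [545.9 208.8  50. ]
```

View pics/stand.png

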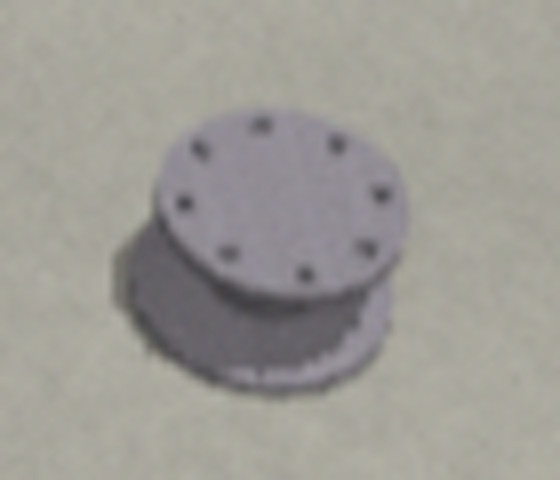

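Emit:
drive_tool:
  moves: [-1,2,-1.5,-0.5,-5,-1,5,-3.75,-1,-12,-1,8.2,-6.15,-1.5,-19,-1,11.4,-8.55,-2,-26,-1,14.6,-10.95,-2.5,-33,-1,17.8,-13.35,-3,-40,-1,21,-15.75,-3,-47,-1,24.2,-18.15,-3,-54,-1,27.4,-20.55,-3,-61,-1,30.6,-22.95,-3,-68]

```text
time_s: 0.98
tcp_pos: [443.5, -269.6, 260.9]
tool_rot: [[-0.014, 1.0, -0.001], [1.0, 0.014, 0.001], [0.001, -0.001, -1.0]]
contact_force: [0.7, 0.2, 0.4]
width: 85.4
```

```bash
python3 - <<'E'
from h import *
np.set_printoptions(precision=3,suppress=True)
s=bot.read_state();p=s["tcp_pos"];R=s["tool_rot"];print(s["time_s"],p,R,s["q"])
t=np.array([523,-137,265.]);print(R.T@(t-p)/10)
print("tool y ang",np.degrees(np.arctan2(R[1,1],R[0,1])))
n="scene";k=[((x+.5)/8-.5+365,(y+.5)/8-.5+170) for x,y in [(200,150),(260,125),(337,143),(382,193),(366,248),(306,274),(229,252),(183,203)]]
k=np.mean(k,0);print(k)
T=[(x,y) for x,y in [(529,340),(565,346),(585,373),(578,408),(547,430),(511,424),(490,397),(497,361)]]
T=np.mean([((x-425+.5)/4-.5+210,(y-290+.5)/4-.5+150) for x,y in T],0)
print(plane("scene",*k,50),plane("top",*T,50),tri([ray("scene",*k),ray("top",*T)]))
E
```

```text
0.9833 [ 443.528 -269.622  260.936] [[-0.014  1.    -0.001]
 [ 1.     0.014  0.001]
 [ 0.001 -0.001 -1.   ]] [ 68.53   17.227 -47.849 105.018  14.109  63.982  16.465]
[13.153  8.126 -0.401]
tool y ang 0.7782723194695335
[399.922 194.375]
[551.657 208.139  50.   ] [549.055 210.427  50.   ] [549.773 210.801  46.778]
```

Emit:
drive_tool:
  moves: [-1,2,1.2,0,-1,-1,5,3.1,0,-3,-1,8,5,0,-5,-1,11,6.8,0,-6.4,-1,12.5,7.7,0,-6.4,-1,13.1,8.1,0,-6.4,-1,13.1,8.1,0,-6.4,-1,13.1,8.1,0,-6.4,-1,13.1,8.1,0,-6.4,-1,13.1,8.1,0,-6.4]

```text
time_s: 1.82
tcp_pos: [521.9, -139.7, 260.7]
tool_rot: [[-0.122, 0.993, -0.002], [0.993, 0.122, 0.0], [0.0, -0.002, -1.0]]
contact_force: [-1.3, -1.1, 0.9]
width: 85.2
```

```bash
python3 - <<'E'
from h import *
import cv2,pickle
s=bot.read_state();c=optics.get_calibration("wrist");im=optics.snapshot("wrist")
pickle.dump((s,c),open("w1.pkl","wb"));cv2.imwrite("pics/w1.png",im[:,:,::-1])
print(s["tcp_pos"],s["tool_rot"],c["world_from_camera"][:3,3],[proj("wrist",np.array(q),c) for q in ([523,-137,167.],[519,-136,167.],[527,-137,167.])])
E
```

```text
[ 521.88782766 -139.73140451  260.71128302] [[-1.21622493e-01  9.92575162e-01 -1.58639819e-03]
 [ 9.92576399e-01  1.21622730e-01  5.32029006e-05]
 [ 2.45749956e-04 -1.56815074e-03 -9.99998740e-01]] [512.83746013 -63.82313526 403.14607199] [array([324.77603481, 198.98522748]), array([319.88597252, 197.18823672]), array([329.81144793, 199.57643206])]
```

View pics/w1.png

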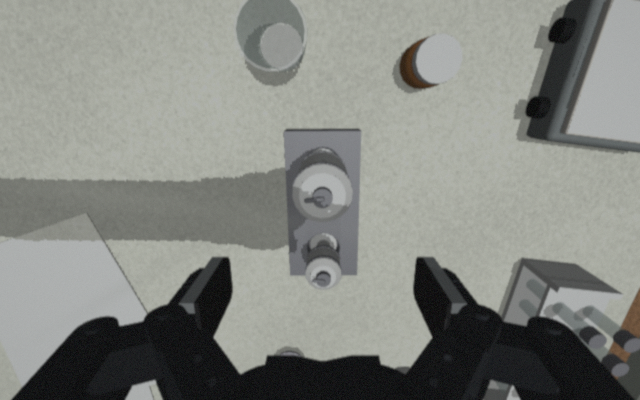

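```bash
python3 - <<'E'
from h import *
import cv2,pickle
np.set_printoptions(precision=1,suppress=True)
s,c=pickle.load(open("w1.pkl","rb"))
im=cv2.imread("pics/w1.png");a=cv2.resize(im[120:300,270:375],None,fx=4,fy=4,interpolation=cv2.INTER_CUBIC)[:600]
cv2.imwrite("pics/w1c.png",a)
P=lambda u,v,z:plane("wrist",u,v,z,c)
print(P(322,196,165),P(322.5,191,158),"short",P(323,278,108))
for q in [(285,129),(360,129),(357,275),(290,275)]: print(P(*q,32))
print(proj("wrist",s["tcp_pos"],c))
E
```

```text
[ 520.6 -135.4  165. ] [ 520.7 -133.3  158. ] short [ 534.6 -243.4  108. ]
[ 472.6 -100.2   32. ]
[558.8 -89.7  32. ]
[ 584.9 -279.5   32. ]
[ 495.7 -290.5   32. ]
[322.8 259.2]
```

View pics/w1c.png

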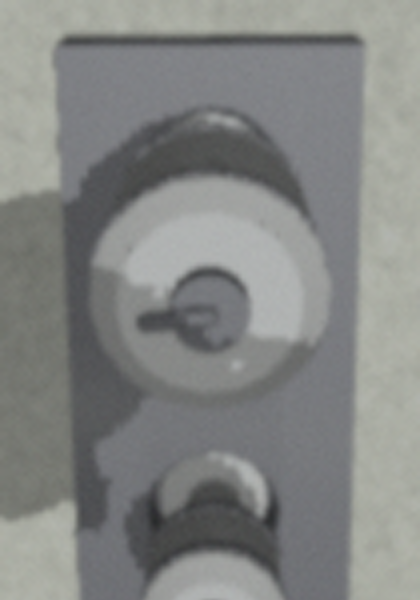

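Emit:
drive_tool:
  moves: [-1,0.3,0,0,0,-1,0.38,-0.05,2,0,-1,0.38,-0.05,4.5,0,-1,0.38,-0.05,7,0,-1,0.38,-0.05,8,0,-1,0.38,-0.05,8,0,-1,0.38,-0.05,8,0,-1,0.38,-0.05,8,0,-1,0.38,-0.05,8,0,-1,0.38,-0.05,8,0]

```text
time_s: 2.7
tcp_pos: [521.8, -136.0, 182.1]
tool_rot: [[-0.122, 0.993, 0.001], [0.993, 0.122, -0.001], [-0.001, 0.001, -1.0]]
contact_force: [-0.0, 0.2, 0.4]
width: 85.2
```

```bash
python3 - <<'E'
from h import *
import cv2,pickle
s=bot.read_state();c=optics.get_calibration("wrist");im=optics.snapshot("wrist")
pickle.dump((s,c),open("w2.pkl","wb"));cv2.imwrite("pics/w2.png",im[:,:,::-1])
print(s["tcp_pos"],[proj("wrist",np.array(q),c) for q in ([521,-136,171.],[521,-136,155.])], proj("wrist",s["tcp_pos"],c))
E
```

```text
[ 521.84868433 -135.97988137  182.08799155] [array([321.17596189, 249.11327147]), array([321.29194423, 236.82217057])] [322.75279288 259.16295066]
```

View pics/w2.png

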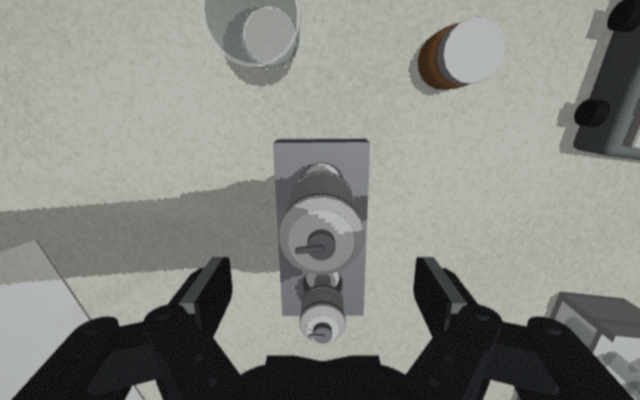

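Emit:
drive_tool:
  moves: [-1,0.1,-0.05,0.5,0,-1,0.1,-0.07,1.5,0,-1,0.1,-0.07,2.8,0,-1,0.1,-0.07,4.1,0,-1,0.1,-0.07,5.4,0,-1,0.1,-0.07,6.4,0,-1,0.1,-0.07,7.1,0,-1,0.1,-0.07,7.5,0,-1,0.1,-0.07,7.6,0,-1,0.1,-0.07,7.6,0]

```text
time_s: 3.58
tcp_pos: [521.0, -134.9, 105.7]
tool_rot: [[-0.122, 0.993, 0.0], [0.993, 0.122, -0.0], [-0.0, 0.0, -1.0]]
contact_force: [-0.1, 0.0, -0.5]
width: 85.2
```

```bash
python3 - <<'E'
from h import *
import cv2
print(bot.read_state()["tcp_pos"],bot.read_state()["contact_force"])
w=optics.snapshot("wrist");a=optics.snapshot("scene")
cv2.imwrite("pics/w3.png",w[:,:,::-1])
cv2.imwrite("pics/s3.png",cv2.resize(a[120:300,170:370,::-1],None,fx=4,fy=4)[:600])
E
```

```text
[ 520.96985635 -134.94290306  105.69060513] [-0.12762623  0.01402146 -0.49615109]
```

View pics/w3.png

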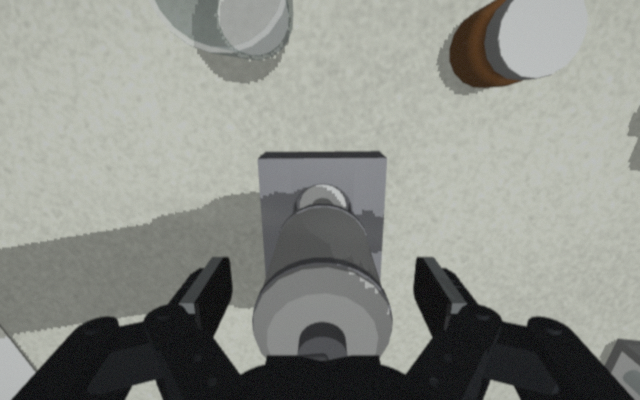

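View pics/s3.png

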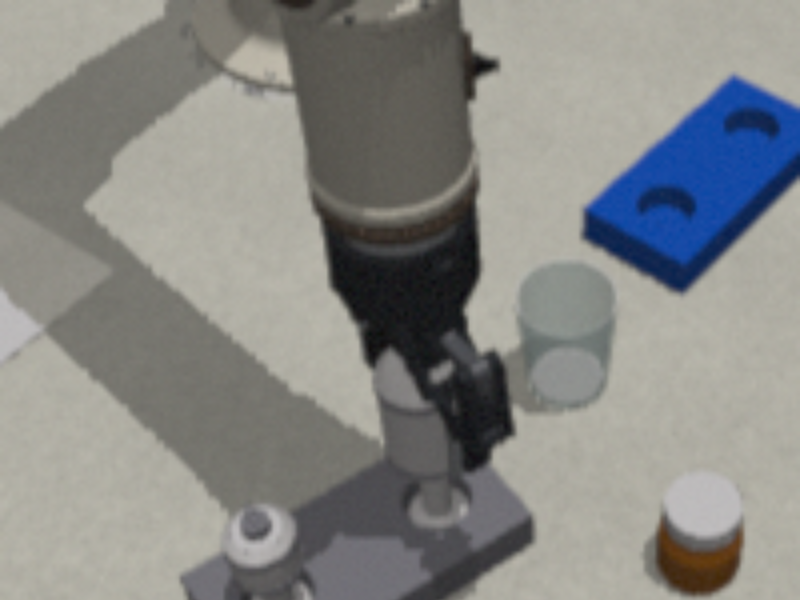

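In the wrist view the drum is centred between the jaws: columns 253–391, jaw midline about 322. The gripper clears the short filter, so I'll close.

Emit:
drive_tool:
  moves: [-0.6,0,0,0,0,-0.3,0,0,0,0,-0.1,0,0,0,0,0.1,0,0,0,0,0.3,0,0,0,0,0.5,0,0,0,0,0.5,0,0,0,0,0.6,0,0,0,0,0.6,0,0,0,0,0.6,0,0,0,0]
  squeeze: 45

```text
time_s: 4.52
tcp_pos: [521.6, -135.3, 107.1]
tool_rot: [[-0.122, 0.993, 0.002], [0.993, 0.122, -0.002], [-0.002, 0.002, -1.0]]
contact_force: [-1.4, 0.5, 5.3]
width: 49.1
```

Emit:
drive_tool:
  moves: [0.8,0,0,-0.1,0,0.8,0,0,-0.4,0,0.8,0,0,-0.9,0,0.8,0,0,-1.5,0,0.8,0,0,-2.2,0,0.8,0,0,-3,0,0.8,0,0,-3.6,0,0.8,0,0,-4,0,0.8,0,0,-4,0,0.8,0,0,-4,0]

```text
time_s: 5.35
tcp_pos: [521.6, -135.4, 147.4]
tool_rot: [[-0.121, 0.993, 0.002], [0.993, 0.121, -0.002], [-0.002, 0.002, -1.0]]
contact_force: [0.1, 0.2, -2.3]
width: 48.9
```

```bash
python3 - <<'E'
from h import *
import cv2
print(bot.read_state()["tcp_pos"],bot.read_state()["contact_force"])
w=optics.snapshot("wrist");a=optics.snapshot("scene")
o=np.zeros((600,800,3),np.uint8)
o[:,:]=cv2.resize(a[140:290,190:390],None,fx=4,fy=4)
o[:200,480:]=cv2.resize(w,(320,200))
cv2.imwrite("pics/s4.png",o[:,:,::-1])
E
```

```text
[ 521.63902929 -135.44499172  147.36823746] [ 0.12634188  0.24233398 -2.25200368]
```

View pics/s4.png

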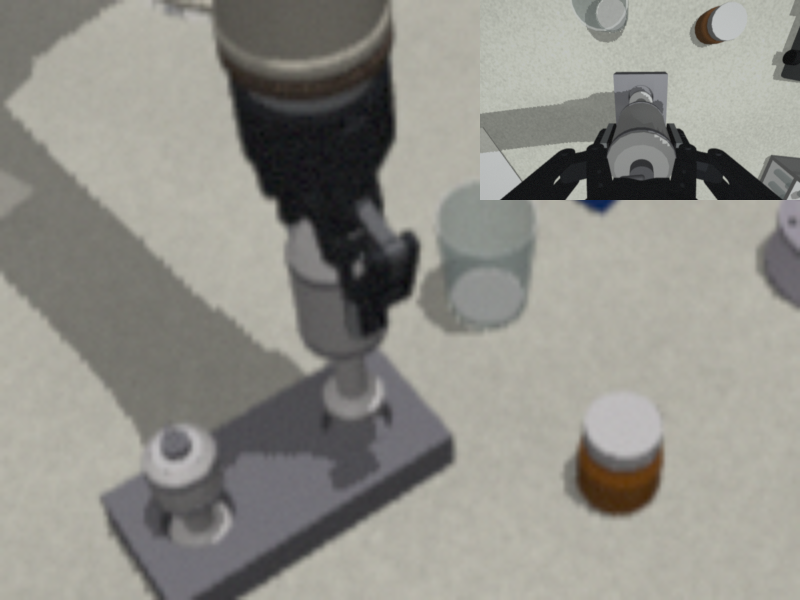

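Emit:
drive_tool:
  moves: [0.8,0,0,-0.5,0,0.8,0,0,-1.5,0,0.8,0,0,-3,0,0.8,0,0,-5,0,0.8,0,0,-7,0,0.8,0,0,-9,0,0.8,0,0,-10.5,0,0.8,0,0,-11.5,0,0.8,0,0,-12,0,0.8,0,0,-12,0]

```text
time_s: 6.28
tcp_pos: [521.6, -135.2, 268.0]
tool_rot: [[-0.122, 0.993, 0.003], [0.993, 0.122, -0.003], [-0.003, 0.003, -1.0]]
contact_force: [0.6, -0.3, -3.4]
width: 49.0
```

```bash
python3 - <<'E'
from h import *
s=bot.read_state();p=s["tcp_pos"];R=s["tool_rot"];print(p,s["q"])
print(R.T@(np.array([550.3,209.5,p[2]])-p)/10)
E
```

```text
[ 521.62978147 -135.17927248  267.97491907] [ 53.44693849  20.14472016 -51.5478683  102.06937723  17.33095706
  65.90202707   3.44067132]
[33.86401675  7.03421032 -0.07796045]
```

Emit:
drive_tool:
  moves: [0.8,0.4,0.1,0,0,0.8,1.4,0.3,0,0,0.8,3,0.6,0,0,0.8,5,1,0,0,0.8,7.2,1.5,0,0,0.8,9.5,2,0,0,0.8,11.8,2.5,0,0,0.8,14.1,3,0,0,0.8,15.8,3.3,0,0,0.8,16.8,3.5,0,0]

```text
time_s: 7.12
tcp_pos: [534.9, 40.0, 266.9]
tool_rot: [[-0.126, 0.992, 0.001], [0.992, 0.126, -0.001], [-0.001, 0.001, -1.0]]
contact_force: [-0.4, 0.9, -1.3]
width: 48.9
```

Emit:
drive_tool:
  moves: [0.8,0.8,0.15,0,0,0.8,2.2,0.45,0,0,0.8,4.2,0.9,0,0,0.8,6.5,1.35,0,0,0.8,8.8,1.8,0,0,0.8,11.1,2.3,0,0,0.8,13.3,2.75,0,0,0.8,15,3.1,0,0,0.8,16,3.3,0,0,0.8,16.3,3.4,0,0]

```text
time_s: 7.95
tcp_pos: [547.5, 208.0, 266.4]
tool_rot: [[-0.128, 0.992, 0.001], [0.992, 0.128, 0.0], [0.0, 0.001, -1.0]]
contact_force: [-0.6, 0.4, -1.9]
width: 49.1
```

```bash
python3 - <<'E'
from h import *
import cv2
s=bot.read_state();p=s["tcp_pos"];R=s["tool_rot"];print(p,s["q"],s["contact_force"])
print(R.T@(np.array([550.3,209.5,p[2]])-p)/10)
w=optics.snapshot("wrist");a=optics.snapshot("scene")
cv2.imwrite("pics/w5.png",w[:,:,::-1])
cv2.imwrite("pics/s5.png",cv2.resize(a[80:230,300:500,::-1],None,fx=4,fy=4))
E
```

```text
[547.46107595 208.01660177 266.44025276] [ 16.49714184  27.00190833 -53.52591278  95.57789599  23.00643217
  69.1566078  -35.01439237] [-0.55822655  0.42509698 -1.8687397 ]
[1.10634228e-01 3.00598769e-01 2.19181544e-04]
```

View pics/w5.png

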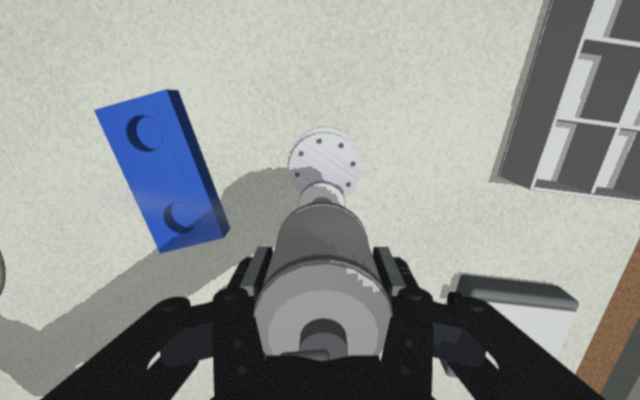

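View pics/s5.png

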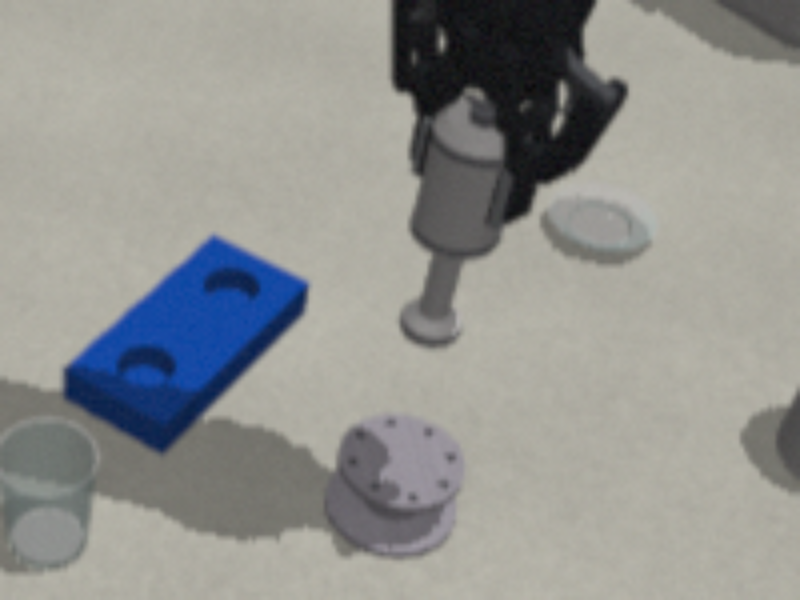

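```bash
python3 - <<'E'
from h import *
p=bot.read_state()["tcp_pos"]
for z in (169,209+16,249+17,279,320,330):
  q=proj("scene",np.array([p[0],p[1],z])); print(z,q,(q-[300,80])*4)
print(plane("wrist",324.5,165,50))
for q in ([550.3,209.5,50.],[p[0],p[1],169.]): print(proj("wrist",np.array(q)))
E
python3 - <<'E'
import cv2
a=cv2.imread("pics/w5.png");cv2.imwrite("pics/w5c.png",cv2.resize(a[110:220,260:390],None,fx=5,fy=5,interpolation=cv2.INTER_CUBIC))
E
```

```text
169 [406.73075817 161.2859713 ] [426.92303269 325.1438852 ]
225 [411.29146365 143.57049632] [445.1658546 254.2819853]
266 [414.93324804 129.42445234] [459.73299217 197.69780935]
279 [416.14695092 124.70997932] [464.58780367 178.83991729]
320 [420.17822665 109.05100623] [480.71290659 116.20402494]
330 [421.21130966 105.0381279 ] [484.84523862 100.15251161]
[549.43541264 211.11634535  50.        ]
[325.06127653 166.45777941]
[322.7094708  200.55175362]
```

View pics/w5c.png

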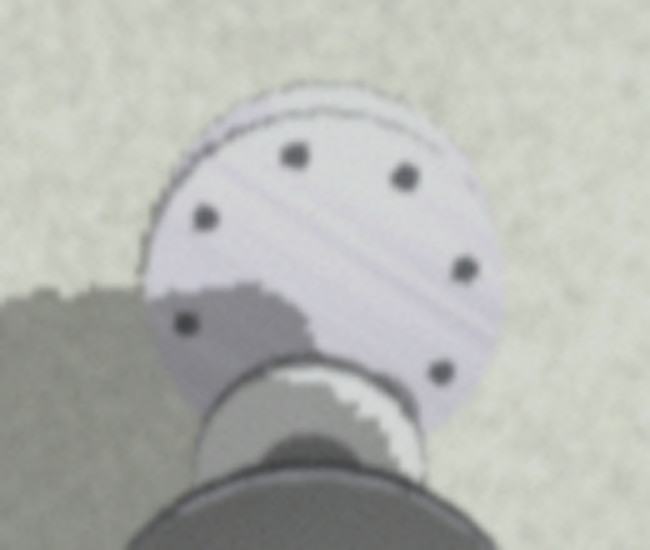

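Emit:
drive_tool:
  moves: [0.8,0.05,0.2,0.5,0,0.8,0.07,0.25,1.5,0,0.8,0.07,0.25,3,0,0.8,0.07,0.25,5,0,0.8,0.07,0.25,7,0,0.8,0.07,0.25,8.7,0,0.8,0.07,0.25,9.8,0,0.8,0.07,0.25,10.6,0,0.8,0.07,0.25,10.8,0,0.8,0.07,0.25,10.8,0]

```text
time_s: 8.88
tcp_pos: [550.4, 206.3, 158.0]
tool_rot: [[-0.126, 0.992, 0.0], [0.992, 0.126, -0.001], [-0.001, -0.0, -1.0]]
contact_force: [0.8, 1.0, -2.1]
width: 48.6
```

```bash
python3 - <<'E'
from h import *
import cv2
s=bot.read_state();p=s["tcp_pos"];print(p,s["contact_force"])
w=optics.snapshot("wrist");a=optics.snapshot("scene")
cv2.imwrite("pics/w6.png",w[:,:,::-1])
cv2.imwrite("pics/s6.png",cv2.resize(a[130:230,340:460,::-1],None,fx=6,fy=6,interpolation=cv2.INTER_CUBIC))
E
```

```text
[550.41576787 206.2865072  157.9572787 ] [ 0.81319732  1.03353686 -2.14298406]
```

View pics/s6.png

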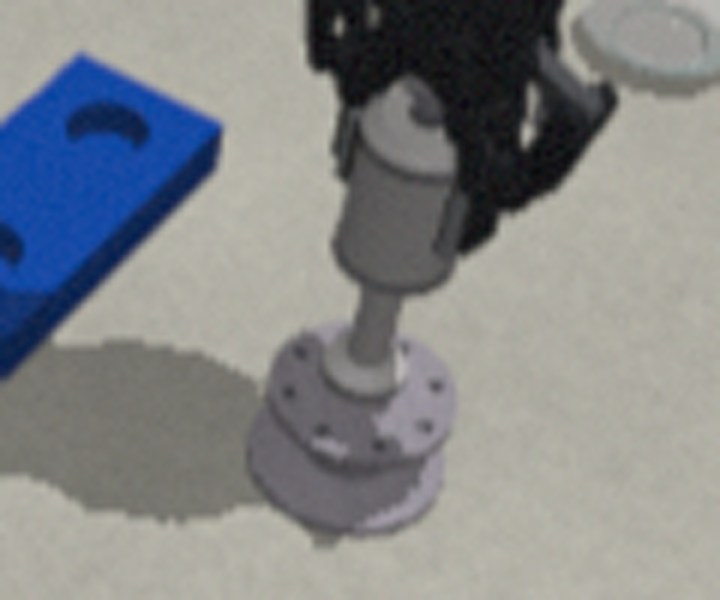

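View pics/w6.png

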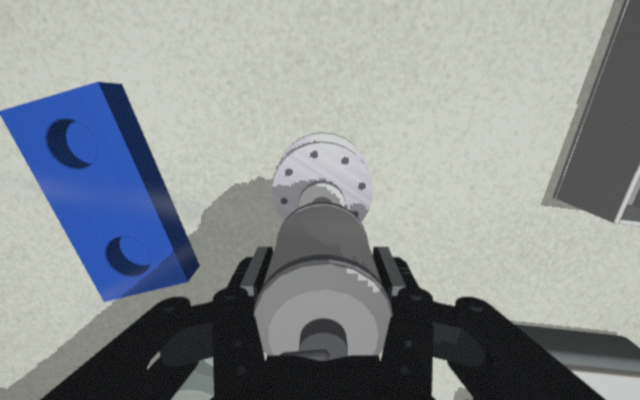

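Emit:
drive_tool:
  moves: [0.8,0.15,0,0.1,0,0.8,0.25,0,0.2,0,0.8,0.27,0,0.3,0,0.8,0.27,0,0.45,0,0.8,0.27,0,0.6,0,0.8,0.27,0,0.7,0,0.8,0.27,0,0.8,0,0.8,0.27,0,0.85,0,0.8,0.27,0,0.85,0,0.8,0.27,0,0.85,0]

```text
time_s: 9.82
tcp_pos: [550.7, 209.6, 150.6]
tool_rot: [[-0.126, 0.992, 0.002], [0.992, 0.126, -0.001], [-0.001, 0.002, -1.0]]
contact_force: [-0.7, -0.3, -3.3]
width: 49.0
```

Emit:
drive_tool:
  moves: [0.8,0,0,0.03,0,0.8,0,0,0.06,0,0.8,0,0,0.09,0,0.8,0,0,0.12,0,0.8,0,0,0.15,0,0.8,0,0,0.18,0,0.8,0,0,0.2,0,0.8,0,0,0.2,0,0.8,0,0,0.2,0,0.8,0,0,0.2,0]

```text
time_s: 10.65
tcp_pos: [550.8, 209.6, 148.6]
tool_rot: [[-0.126, 0.992, 0.002], [0.992, 0.126, -0.001], [-0.001, 0.002, -1.0]]
contact_force: [0.0, -0.2, -2.9]
width: 49.1
```

Emit:
drive_tool:
  moves: [0.8,0,0,0.02,0,0.8,0,0,0.04,0,0.8,0,0,0.06,0,0.8,0,0,0.08,0,0.8,0,0,0.1,0,0.8,0,0,0.12,0,0.8,0,0,0.14,0,0.8,0,0,0.15,0,0.8,0,0,0.15,0,0.8,0,0,0.15,0]

```text
time_s: 11.48
tcp_pos: [550.8, 209.6, 147.2]
tool_rot: [[-0.126, 0.992, 0.002], [0.992, 0.126, -0.001], [-0.001, 0.002, -1.0]]
contact_force: [0.5, 0.3, -2.8]
width: 49.1
```

Emit:
drive_tool:
  moves: [0.8,0,0,0.02,0,0.8,0,0,0.04,0,0.8,0,0,0.06,0,0.8,0,0,0.08,0,0.8,0,0,0.1,0,0.8,0,0,0.1,0,0.8,0,0,0.1,0,0.8,0,0,0.1,0,0.8,0,0,0.1,0,0.8,0,0,0.1,0]

```text
time_s: 12.32
tcp_pos: [550.8, 209.8, 147.1]
tool_rot: [[-0.126, 0.992, 0.002], [0.992, 0.126, -0.001], [-0.001, 0.002, -1.0]]
contact_force: [-2.9, -1.3, 6.1]
width: 49.1
```

Emit:
drive_tool:
  moves: [0.3,0,0,-0.02,0,0.2,0,0,-0.02,0,0.1,0,0,-0.02,0,0.05,0,0,-0.02,0,0,0,0,-0.02,0,-0.03,0,0,-0.02,0,-0.06,0,0,-0.02,0,-0.08,0,0,-0.02,0,-0.1,0,0,-0.02,0,-0.1,0,0,-0.02,0]
  squeeze: 20

```text
time_s: 13.15
tcp_pos: [550.7, 209.8, 147.2]
tool_rot: [[-0.126, 0.992, 0.002], [0.992, 0.126, -0.001], [-0.001, 0.002, -1.0]]
contact_force: [0.8, -0.3, -2.6]
width: 49.5
```

```bash
python3 - <<'E'
from h import *
import cv2
s=bot.read_state();p=s["tcp_pos"];print(p,s["contact_force"],s["wrist_torque"])
w=optics.snapshot("wrist");a=optics.snapshot("scene")
cv2.imwrite("pics/w7.png",w[:,:,::-1])
cv2.imwrite("pics/s7.png",cv2.resize(a[130:230,340:460,::-1],None,fx=6,fy=6,interpolation=cv2.INTER_CUBIC))
for z in (50,85,155,161,211):print(z,(proj("scene",np.array([550.5,209.5,z-0.]))-[340,130])*6)
E
```

```text
[550.71056585 209.75759597 147.15972349] [ 0.77100056 -0.31729074 -2.62347288] [-0.04778677  0.01440137  0.01491171]
50 [360.33429754 383.42104109]
85 [374.40559291 329.88601318]
155 [405.05081185 213.29456877]
161 [407.84748075 202.65448598]
211 [432.31341502 109.57247471]
```

View pics/s7.png

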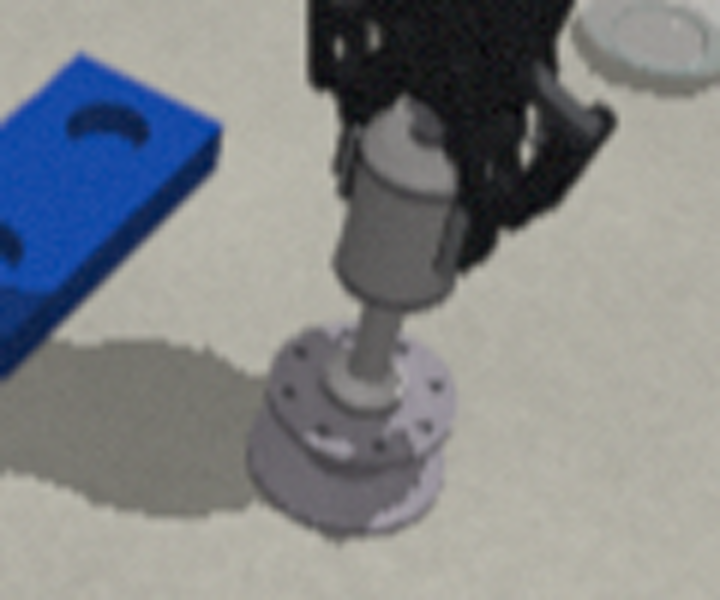

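View pics/w7.png

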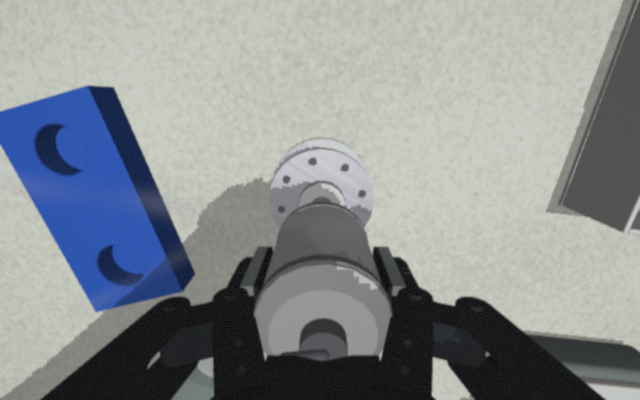

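Emit:
drive_tool:
  moves: [-0.1,0,0,0.01,0,-0.1,0,0,0.02,0,-0.1,0,0,0.03,0,-0.1,0,0,0.04,0,-0.1,0,0,0.05,0,-0.1,0,0,0.05,0,-0.1,0,0,0.05,0,-0.1,0,0,0.05,0,-0.1,0,0,0.05,0,-0.1,0,0,0.05,0]

```text
time_s: 14.08
tcp_pos: [550.7, 209.9, 147.1]
tool_rot: [[-0.126, 0.992, 0.002], [0.992, 0.126, -0.001], [-0.001, 0.002, -1.0]]
contact_force: [-1.1, -1.1, 5.3]
width: 49.2
```

Emit:
drive_tool:
  moves: [-0.11,0,0,0.02,0,-0.12,0,0,0.02,0,-0.13,0,0,0.02,0,-0.14,0,0,0.02,0,-0.15,0,0,0.02,0,-0.16,0,0,0.02,0,-0.17,0,0,0.02,0,-0.18,0,0,0.02,0,-0.19,0,0,0.02,0,-0.2,0,0,0.02,0]

```text
time_s: 14.92
tcp_pos: [550.7, 209.9, 146.5]
tool_rot: [[-0.126, 0.992, 0.002], [0.992, 0.126, -0.001], [-0.001, 0.002, -1.0]]
contact_force: [0.1, -0.4, 0.5]
width: 50.9
```

Width is 50.9 and force about 0, so it has been let go. I'll open a little more, slowly.

Emit:
drive_tool:
  moves: [-0.21,0,0,0,0,-0.22,0,0,0,0,-0.24,0,0,0,0,-0.26,0,0,0,0,-0.28,0,0,0,0,-0.3,0,0,0,0,-0.33,0,0,0,0,-0.36,0,0,0,0,-0.4,0,0,0,0,-0.4,0,0,0,0]

```text
time_s: 15.75
tcp_pos: [550.7, 209.8, 146.5]
tool_rot: [[-0.126, 0.992, 0.002], [0.992, 0.126, -0.001], [-0.001, 0.002, -1.0]]
contact_force: [0.1, -0.6, 0.1]
width: 59.6
```

```bash
python3 - <<'E'
from h import *
import cv2
s=bot.read_state();p=s["tcp_pos"];print(p,s["contact_force"])
w=optics.snapshot("wrist");a=optics.snapshot("scene")
o=np.zeros((600,720,3),np.uint8)
o[:]=cv2.resize(a[130:230,340:460],None,fx=6,fy=6,interpolation=cv2.INTER_CUBIC)
o[400:,400:]=cv2.resize(w,(320,200))
cv2.imwrite("pics/s8.png",o[:,:,::-1])
E
```

```text
[550.7460248  209.82329124 146.54601806] [ 0.08716529 -0.60782337  0.12456891]
```

View pics/s8.png

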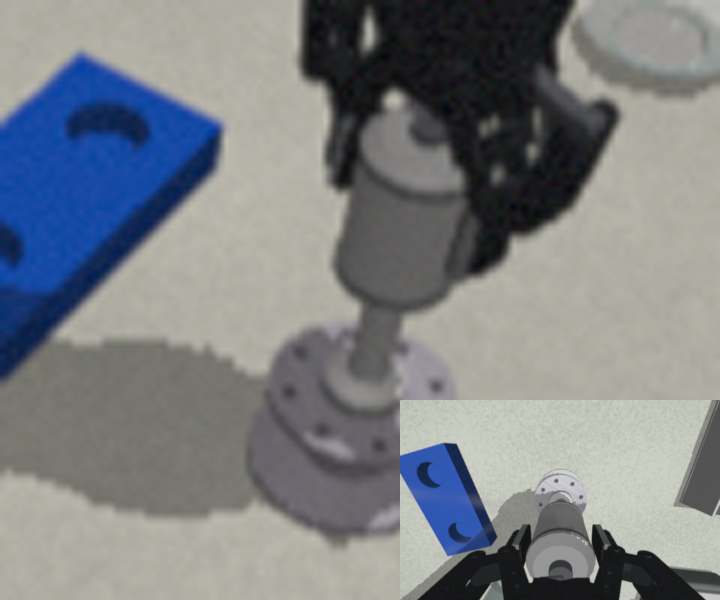

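The filter stands free and upright, with gaps on both sides. I'll open fully and rise straight up slowly.

Emit:
drive_tool:
  moves: [-0.5,0,0,0,0,-0.6,0,0,0,0,-0.7,0,0,0,0,-0.8,0,0,0,0,-0.9,0,0,0,0,-1,0,0,-0.1,0,-1,0,0,-0.4,0,-1,0,0,-0.8,0,-1,0,0,-1.4,0,-1,0,0,-2,0]

```text
time_s: 16.68
tcp_pos: [550.7, 210.0, 167.2]
tool_rot: [[-0.126, 0.992, 0.002], [0.992, 0.126, -0.001], [-0.001, 0.002, -1.0]]
contact_force: [0.5, -0.3, -0.1]
width: 85.6
```

Emit:
drive_tool:
  moves: [-1,0,0,-0.5,0,-1,0,0,-1.5,0,-1,0,0,-3,0,-1,0,0,-4.5,0,-1,0,0,-6,0,-1,0,0,-7.5,0,-1,0,0,-9,0,-1,0,0,-10,0,-1,0,0,-10.5,0,-1,0,0,-10.5,0]

```text
time_s: 17.52
tcp_pos: [551.0, 210.4, 273.7]
tool_rot: [[-0.126, 0.992, 0.005], [0.992, 0.126, -0.0], [-0.001, 0.005, -1.0]]
contact_force: [1.1, -0.5, -0.1]
width: 85.2
```

Emit:
drive_tool:
  moves: [-1,0,0,0,0,-1,0,0,0,0,-1,0,0,0,0,-1,0,0,0,0,-1,0,0,0,0,-1,0,0,0,0,-1,0,0,0,0,-1,0,0,0,0,-1,0,0,0,0,-1,0,0,0,0]

```text
time_s: 18.35
tcp_pos: [551.1, 210.4, 273.7]
tool_rot: [[-0.126, 0.992, 0.005], [0.992, 0.126, -0.0], [-0.001, 0.005, -1.0]]
contact_force: [-0.4, 0.8, 0.2]
width: 85.2
```

```bash
python3 - <<'E'
from h import *
import cv2
s=bot.read_state();p=s["tcp_pos"];print(p,s["contact_force"])
w=optics.snapshot("wrist");a=optics.snapshot("scene")
cv2.imwrite("pics/w9.png",w[:,:,::-1])
o=np.zeros((600,800,3),np.uint8)
o[:]=cv2.resize(a[130:280,215:415],None,fx=4,fy=4,interpolation=cv2.INTER_CUBIC)
cv2.imwrite("pics/s9.png",o[:,:,::-1])
for z in (50,85,155,161,211):print(z,(proj("scene",np.array([550.5,209.5,z]))-[215,130])*4,proj("wrist",np.array([550,209.5,z])))
E
```

```text
[551.06669701 210.39601267 273.70785503] [-0.40675673  0.75110029  0.19512917]
50 [740.22286503 255.6140274 ] [320.93412273 168.75924763]
85 [749.60372861 219.92400878] [320.90153052 175.49843129]
155 [770.03387457 142.19637918] [320.81238371 193.93156866]
161 [771.8983205  135.10299066] [320.80266578 195.94097264]
211 [788.20894335  73.04831647] [320.70193368 216.76963528]
```

View pics/s9.png

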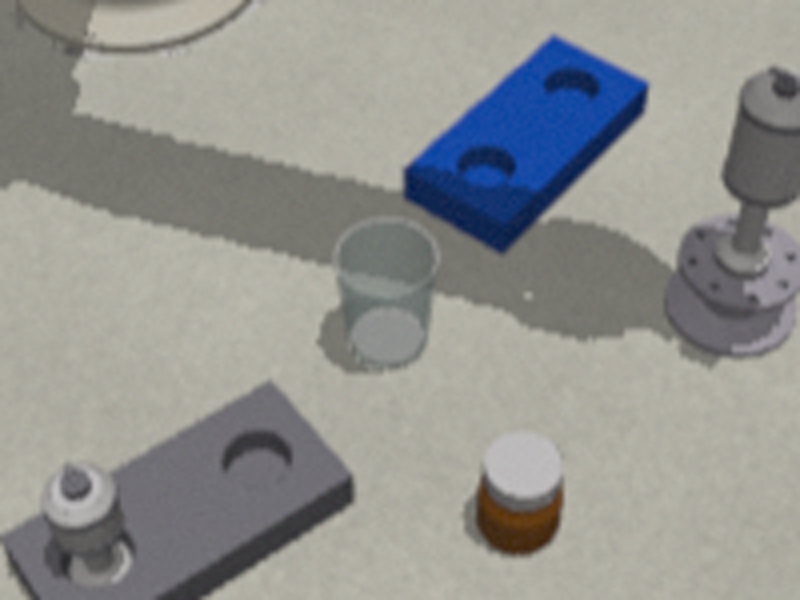

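View pics/w9.png

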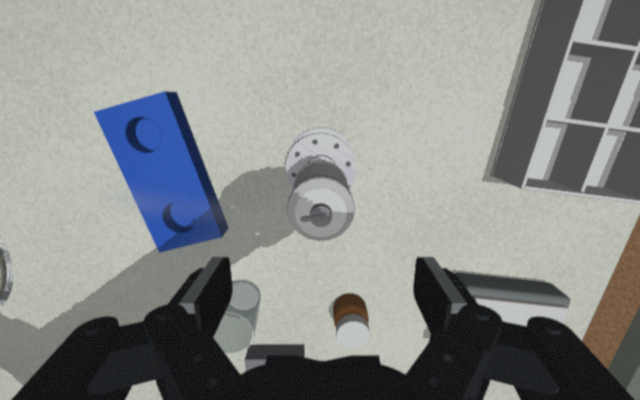

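The scene view shows the tall filter upright on the stand. The knob is at wrist (320,213), where (321,217) was expected, and the disc is centred at about (320,168). The short filter is still in its well at about (80,520) in the crop. I'm handing in.

```bash
python3 -c "
from plant import bot,sign_off
print(sign_off(), bot.read_state()['time_s'])"
```

```text
the job is handed in; nothing more can be done
the job is handed in; nothing more can be done
```

I lifted the tall filter out of the grey rack, stood it on its foot in the middle of the steel drain stand, let go slowly and handed the job in at about 18.5 s. `sign_off()` gives no verdict, so the result rests on my own checks.

- **Standing:** about 3.5 s after I let go, and about 1.7 s after the gripper began to rise, the last pictures showed the filter upright. Its axis was within about 3 mm of the stand's centre as I measured it.
- **Clear of the robot:** the gripper was fully open with the finger tips about 60 mm above the filter's knob, and the tool force was about 0 apart from roughly 1 N of noise.
- **Short filter:** it stood in its own well, upright by eye. I did not measure its position again after the lift.

**Checks that disagreed:**
- At the start, the top and scene cameras differed by 6–8 mm in x on the tall filter and the rack. The wrist camera settled it at about (521, -136).
- After the first touch on the stand I eased up 0.2 mm, and the force reading showed the filter's weight back on the fingers. I lowered it again until it pressed lightly, then opened the fingers.
- In the last wrist picture the knob was about 4 px from its predicted row. It had shown a similar offset in the rack, so I put it down to the knob's shape and not to a lean.

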